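# Gauge the bores of two centrifuge adapter sleeves and sort them

### The arm

A 6-joint arm with a two-finger parallel gripper is mounted at the origin on a cart in front of the work surface, level with it; the furniture and walls round the work are solid. World frame = base frame: x ahead of the robot, y to its left, z up, the work surface at z = 0. Lengths are in mm, angles in rad, forces in N, time in s.
With the tool pointing down it reaches from about 325 to 875 mm from the base axis. Payload 4.4 kg.
Tool frame: the origin (TCP) lies on the centre line of the jaws, within the pads' length; the fingertips stand ahead of it and the grasp point (between the pads) lies 6 mm ahead of it (ctrl.tcp_to_tips is the z of the fingertips in the tool frame, in mm); z points along the fingers, y is the direction in which the jaws open and shut (so a half turn about z gives the same grasp; the last joint's range is limited). The gripper opens to 85 mm and grips with 20 to 120 N. Pads are 22 mm wide; open, the fingers measure 114 mm over their backs; the gripper's body (76 mm by 85 mm) begins 54 mm behind the grasp point. The pads swing forward as they close: fully open they stand 13 mm farther back than shut.
Start: joints at [-0.15, 0.207, 1.542, -0, 1.393, -0.15], TCP at [575.002, -0.012, 256.282] pointing down, gripper open.
Joint ranges: [-2.73, 2.73], [-0.86, 2.22], [0.23, 2.46], [-1.11, 4.25], [0.08, 2.63], [-2.82, 2.82]. Speed limits (rad/s): [2.79, 2.79, 3.14, 3.14, 3.14, 3.14].

### API

Orientations are given as a 3x3 rotation matrix whose columns are the frame's x, y, z axes.
In Python, from plant import ctrl, sensors, optics gives the robot as it stands. Calls block until the motion is done:
- ctrl.move_ptp(position, orientation): joint-space move of the TCP to a pose.
- ctrl.move_l(position, rot=None, vel=150, threshold=None): straight line of the TCP; rot=None keeps the orientation; vel is the mean speed in mm/s. With threshold (N) it stops when the force on the tool has changed by that much, and returns True; else False.
- ctrl.set_joints(angles): joint-space move.
- ctrl.gripper_to(opening, force=None): finger opening in mm; force is the grip in N (None keeps the last); returns when the fingers have stopped.
- ctrl.hold(seconds).
- ctrl.solve_ik(position, orientation): joint angles nearest the present ones, or None.
- sensors.read_state(): the state.
- optics.grab_frame(name): name is "scene" or "side" or "wrist"; returns (picture, depth): 384x512x3 uint8, red, green, blue; 384x512 float32, mm along the optical axis (not along the pixel's ray), 0 where there is no reading.
- optics.camera_params(name): a dict with "mtx" (3x3 intrinsics, pixels), "R" (3x3) and "t" (3): a world point X has camera coordinates R X + t; the wrist camera has in their place "T_tool_cam" (4x4, takes a point from camera to tool coordinates, whose origin is the TCP and whose axes are the flange's). Camera axes: x right, y down, z forward; pixel columns grow to the right and rows downward; lengths in mm; the calibration is good to about 2 mm. A picture is of the moment at which its call begins: read the wrist's pose just before it. camera_params takes no time and is no camera call.
A pose or a line that the arm cannot do raises ctrl.MotionError and nothing moves.
- ctrl.finish_job(): hands the job in, once; it reports no verdict.
The state is a dict: "t": time; "q": joint angles; "qvel": joint speeds; "tau": joint torques, N m; "eef_pos": TCP position; "eef_rot": TCP orientation; "force": force on the tool from outside, world axes, zero at the start; "wrist_torque": the same for the moment, N m; "grip_width": finger opening in mm.
Only numpy, scipy, OpenCV 4.12 (cv2) and the standard library are available. Lean on these libraries where they do the work, as an engineer would, in place of code of your own. Each camera call takes 0.05 s, during which the arm holds its last target. There are 200 camera calls.

### The job

Check the bores of the two octagonal metal tube-adapter sleeves on the stepped plug gauge, one after the other: slide a sleeve gently onto the pin as far as it will go, take it off again and put it away before you pick up the other. A sleeve that the step in the pin stops has a good bore: lay it in the shallow white tray; one that runs on over the step up to the flange is bored out: lay it in the deep black bin. Set the sleeves down, do not drop them, and leave the mouse, the timer and the bottle where they are.

Things in the scene. Friction and masses are not known exactly. Their poses are not given: they have to be found in the camera images.
- sleeve_a: Tube-adapter sleeve: plain aluminium octagonal bar with a round bore right through, 66 mm long, 42 mm across flats, 0.14 kg, both ends alike. Origin in the middle of the bore, x along the bore, y and z square to flats. Lies on a flat on the 2 mm bench mat, so its origin starts 23 mm above the counter. Bore 23 mm (good) or 29.5 mm (bored out): to be found with the gauge.
- sleeve_b: The other sleeve, alike on the outside, same frame; its bore, too, is 23 mm or 29.5 mm and is to be found with the gauge.
- gauge: Stepped plug gauge, bolted down: a level steel pin on a dark stand. Origin on the mat right under the flange face; the pin points to -x, its axis 80 mm above the origin. Thick part 25.5 mm in diameter from the flange (46 mm wide) to the step at x = -30 mm, thin part 19 mm to x = -62 mm, tapered nose to x = -70 mm. Stand and base: 80 mm wide, 107 mm high, x = -3 to 93 mm.
- gauge_flange (a point): Point on the pin's axis in the flange face, where a bored-out sleeve (its end) stops; axes as the gauge's.
- gauge_step (a point): Point on the pin's axis at the step, 30 mm before the flange, where a good sleeve (its end) stops; axes as the gauge's.
- gauge_nose (a point): Tip of the pin, 70 mm before the flange; axes as the gauge's.
- tray: Shallow white plastic tray for good sleeves, fixed, 120 mm (x) x 150 mm (y) x 22 mm high outside (rim 128 x 158 mm), inside 114 x 144 mm, floor 3 mm above its origin (centre of the underside, on the mat).
- bin: Deep black plastic bin for bored-out sleeves, fixed, 120 mm (x) x 150 mm (y) x 50 mm high outside (rim 130 x 160 mm), inside 114 x 144 mm, floor 3 mm above its origin (centre of the underside, on the mat).
- mouse: Black computer mouse, loose, 110 x 62 x 34 mm, left of the work; origin at the centre of its underside. To be left alone.
- timer: Flat square bench timer, loose, 66 x 66 x 20 mm; origin at the centre of its underside. To be left alone.
- bottle: White capped bottle, loose, 50 mm in diameter, 120 mm high; origin at the centre of its underside. To be left alone.
Things that resemble listed ones, but are neither listed nor needed, are in the scene too. What is shaped like the sleeve_b but green is not meant.

How it is judged (in metres and radians):
On the way, in this order (a step that is already met when the one before it is completed fails the run):
1. the first sleeve is slid onto the gauge pin as far as it goes (to within 6 mm of the step or the flange), the other not yet put away (((y of sleeve_a in the frame of gauge_flange between -0.006 and 0.006 m and z of sleeve_a in the frame of gauge_flange between -0.006 and 0.006 m and x of sleeve_a in the frame of gauge_flange above -0.069 m and angle between the x axis of sleeve_a and the x axis of gauge_flange, either way round below 0.12 rad) or (y of sleeve_b in the frame of gauge_flange between -0.006 and 0.006 m and z of sleeve_b in the frame of gauge_flange between -0.006 and 0.006 m and x of sleeve_b in the frame of gauge_flange above -0.039 m and angle between the x axis of sleeve_b and the x axis of gauge_flange, either way round below 0.12 rad))), for 0.1 s.
2. with the first sleeve put away in its place, the second one is slid onto the gauge pin as far as it goes ((((y of sleeve_a in the frame of gauge_flange between -0.006 and 0.006 m and z of sleeve_a in the frame of gauge_flange between -0.006 and 0.006 m and x of sleeve_a in the frame of gauge_flange above -0.069 m and angle between the x axis of sleeve_a and the x axis of gauge_flange, either way round below 0.12 rad) and (x of sleeve_b in the frame of bin between -0.045 and 0.045 m and y of sleeve_b in the frame of bin between -0.06 and 0.06 m and z of sleeve_b in the frame of bin between 0.015 and 0.032 m and angle between sleeve_b's own x axis and vertical between 1.4 and 1.75 rad and linear speed of sleeve_b below 0.02 m/s and contact force between sleeve_b and the fingers below 0.1 N)) or ((y of sleeve_b in the frame of gauge_flange between -0.006 and 0.006 m and z of sleeve_b in the frame of gauge_flange between -0.006 and 0.006 m and x of sleeve_b in the frame of gauge_flange above -0.039 m and angle between the x axis of sleeve_b and the x axis of gauge_flange, either way round below 0.12 rad) and (x of sleeve_a in the frame of tray between -0.045 and 0.045 m and y of sleeve_a in the frame of tray between -0.06 and 0.06 m and z of sleeve_a in the frame of tray between 0.015 and 0.032 m and angle between sleeve_a's own x axis and vertical between 1.4 and 1.75 rad and linear speed of sleeve_a below 0.02 m/s and contact force between sleeve_a and the fingers below 0.1 N)))), for 0.1 s.
At the end, for the whole second after the job is handed in: The sleeve that the step stopped lies on the floor of the white tray and the one that ran on to the flange lies on the floor of the black bin, each lying flat with its middle within 45 mm (x) and 60 mm (y) of the container's centre, released and at rest (x of sleeve_a in the frame of tray between -0.045 and 0.045 m and y of sleeve_a in the frame of tray between -0.06 and 0.06 m and z of sleeve_a in the frame of tray between 0.015 and 0.032 m and angle between sleeve_a's own x axis and vertical between 1.4 and 1.75 rad and linear speed of each of sleeve_a, sleeve_b below 0.02 m/s and contact force between each of sleeve_a, sleeve_b and the fingers below 0.1 N and x of sleeve_b in the frame of bin between -0.045 and 0.045 m and y of sleeve_b in the frame of bin between -0.06 and 0.06 m and z of sleeve_b in the frame of bin between 0.015 and 0.032 m and angle between sleeve_b's own x axis and vertical between 1.4 and 1.75 rad); the robot touches nothing.
It fails at once if the mouse, the timer or the bottle is moved by more than 30 mm (distance of any of mouse, timer, bottle from where it was at the start of the episode above 0.03 m).
It fails at once if a sleeve falls freely at more than 0.8 m/s (a drop of over 3 cm) ((contact force between sleeve_a and the fingers below 0.1 N and linear speed of sleeve_a above 0.8 m/s) or (contact force between sleeve_b and the fingers below 0.1 N and linear speed of sleeve_b above 0.8 m/s)).
It fails at once if a sleeve is pressed against the gauge with more than 60 N (contact force between any of sleeve_a, sleeve_b and gauge above 60 N).
It also fails if it takes over 64 s, if anything falls off the work surface, if the arm or the gripper's body presses on something with over 40 N, if the wrist force passes 120 N, or if a joint passes its speed limit or range.

## Working session

There is one attempt and no reset: what is moved stays moved. The work goes in short steps, each a Python script; the robot and the scene stay as the last script left them, time stands still between calls to the robot, and variables do not carry over. Pictures are saved under pics/ and viewed, about 8 in all and at most 12, crops included, and the job is handed in when it is done.

```bash
mkdir -p pics; ls
python3 - <<'E'
from plant import ctrl,sensors,optics
import cv2,numpy as np
for n in("scene","side"):
    p,d=optics.grab_frame(n); cv2.imwrite(f"pics/{n}.png",p[:,:,::-1]); np.savez(f"{n}.npz",p=p,d=d)
    c=optics.camera_params(n); print(n,c["mtx"].round(1).tolist(),(-c["R"].T@c["t"]).round(),c["R"].round(2).tolist(),(d>0).mean())
print(optics.camera_params("wrist"),ctrl.tcp_to_tips,sensors.read_state()["t"])
E
```

```text
pics
scene [[434.7, 0.0, 257.6], [0.0, 434.7, 186.1], [0.0, 0.0, 1.0]] [-345.  836.  741.] [[-0.62, -0.79, -0.0], [-0.41, 0.32, -0.85], [0.67, -0.53, -0.52]] 0.9959920247395834
side [[441.7, 0.0, 249.7], [0.0, 441.7, 190.6], [0.0, 0.0, 1.0]] [ 288. 1117.  464.] [[-0.97, -0.23, -0.02], [-0.07, 0.36, -0.93], [0.22, -0.9, -0.37]] 0.9885762532552084
{'mtx': array([[322.70417559,   0.        , 253.242225  ],
       [  0.        , 322.70417559, 186.53812668],
       [  0.        ,   0.        ,   1.        ]]), 'T_tool_cam': array([[-1.68537974e-03, -9.56896075e-01, -2.90425654e-01,
         7.35353562e+01],
       [ 9.99997901e-01, -1.27424777e-03, -1.60472570e-03,
        -1.17463875e+00],
       [ 1.16548148e-03, -2.90427749e-01,  9.56896214e-01,
        -1.17397671e+02],
       [ 0.00000000e+00,  0.00000000e+00,  0.00000000e+00,
         1.00000000e+00]])} 25.0 0.1
```

View pics/scene.png

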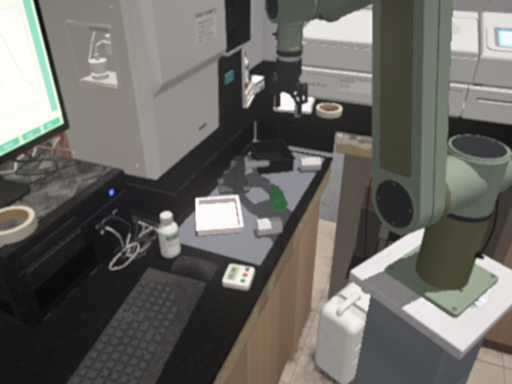

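View pics/side.png

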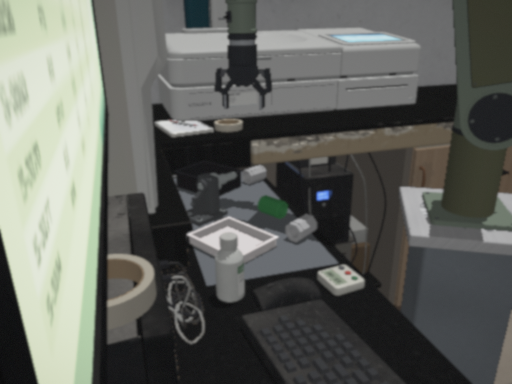

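Scene view: tray (218,214), bin (270,155), gauge (232,178), sleeves at (268,227) and (311,163), green decoy (278,197), bottle (168,238), timer (238,276). Next: a rough top-down map from the two depth images.

```bash
cat > h.py <<'E'
from plant import ctrl,sensors,optics
import numpy as np,cv2
def cloud(n,grab=True):
    """points (H,W,3) in world, picture"""
    c=optics.camera_params(n); s=sensors.read_state()
    if grab: p,d=optics.grab_frame(n)
    else: f=np.load(n+".npz"); p,d=f["p"],f["d"]
    v,u=np.mgrid[:384,:512]
    C=np.dstack([u,v,np.ones_like(u)])@np.linalg.inv(c["mtx"]).T*d[...,None]
    if n=="wrist":
        T=c["T_tool_cam"]; X=(C@T[:3,:3].T+T[:3,3])@s["eef_rot"].T+s["eef_pos"]
    else: X=(C-c["t"])@c["R"]
    X[d<=0]=np.nan
    return X,p
def down(yaw):
    """tool down; tool y (jaw direction) at angle yaw+90deg from world x, tool x at yaw"""
    c,s=np.cos(yaw),np.sin(yaw)
    return np.array([[c,s,0],[s,-c,0],[0,0,-1.]])
E
python3 - <<'E'
from h import *
a=optics.camera_params
for n,pts in(("scene",[(218,214),(270,155),(232,178),(268,227),(311,163),(278,197),(168,238),(238,276)]),("side",[(300,228),(254,174),(207,195),(230,240),(270,206),(290,290)])):
    X,p=cloud(n,False)
    for u,v in pts: print(n,u,v,p[v,u],X[v,u].round())
print(sensors.read_state()["eef_rot"].round(2).tolist())
E
```

```text
scene 218 214 [252 250 249] [547. 283.   3.]
scene 270 155 [42 42 42] [736. -71.   7.]
scene 232 178 [68 67 67] [638. 166.  41.]
scene 268 227 [225 221 219] [373. 236.  37.]
scene 311 163 [222 217 217] [ 559. -104.   39.]
scene 278 197 [53 98 61] [457. 130.  48.]
scene 168 238 [ 91 113  91] [462. 485.  66.]
scene 238 276 [244 241 234] [288. 398.  18.]
side 300 228 [159 159 160] [388. 251.  34.]
side 254 174 [138 138 139] [569. -91.  30.]
side 207 195 [46 48 48] [631. 156.  56.]
side 230 240 [135 135 133] [477. 485. 117.]
side 270 206 [39 80 48] [476. 141.  32.]
side 290 290 [40 40 41] [377. 470.  22.]
[[0.0, 1.0, -0.0], [1.0, -0.0, 0.0], [0.0, -0.0, -1.0]]
```

Run:
```python
from h import *
R=sensors.read_state()["eef_rot"]
for z in(420,360,300):
    try: ctrl.move_ptp([530,90,z],R); break
    except ctrl.MotionError as e: print(z,e)
ctrl.hold(.2)
X,p=cloud("wrist"); np.savez("w1.npz",X=X,p=p); print(sensors.read_state()["t"],sensors.read_state()["eef_pos"])
cv2.imwrite("pics/w1.png",p[:,:,::-1])
# mat level check
m=np.nanmedian(X[...,2][(np.abs(X[...,2])<15)]);print("mat z",m)
```

```text
1.1417 [529.82410833  89.27190963 417.65304735]
mat z 1.6021953594323008
```

View pics/w1.png

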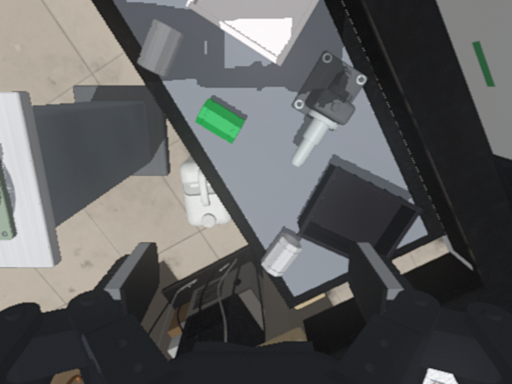

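The wrist view shows sleeve 1 at (160,45), the green decoy (220,120), gauge stand (335,90) with its pin down to (298,162), the bin (358,207), sleeve 2 (282,253) and part of the tray at the top. Now I measure these from depth.

```bash
cat >> h.py <<'E'
def comp(m,seed):
    n,l=cv2.connectedComponents(m.astype(np.uint8)); return (l==l[seed[1],seed[0]])&m if m[seed[1],seed[0]] else None
def fit(P):
    """min area rect of xy points: centre, size, angle of long axis (rad)"""
    (c,s,a)=cv2.minAreaRect(P[:,:2].astype(np.float32)); a=np.radians(a)
    if s[1]>s[0]: s=s[::-1]; a+=np.pi/2
    a=(a+np.pi/2)%np.pi-np.pi/2
    return np.array(c).round(1),np.array(s).round(1),round(a,4)
E
python3 - <<'E'
from h import *
f=np.load("w1.npz");X,p=f["X"],f["p"].astype(int);z=X[...,2]
bright=p.min(2)>60
for nm,seed in(("s1",(160,45)),("s2",(282,253))):
    top=comp((z>38)&(z<50),seed)
    if top is None: print(nm,z[seed[1],seed[0]]);continue
    P=X[top]; print(nm,len(P),"z",np.median(P[:,2]).round(1),fit(P))
# pin
v,u=np.mgrid[:384,:512]
reg=(u>280)&(u<345)&(v>100)&(v<175)&(z>70)&(z<100)
P=X[reg&bright]; print("pin",len(P),np.percentile(P[:,2],[5,50,98]).round(),fit(P))
for vv in range(100,172,6):
    r=reg[vv]; 
    if r.any(): i=np.where(r)[0]; print(vv,i.min(),i.max(),X[vv,i.min()].round(),X[vv,(i.min()+i.max())//2].round(),X[vv,i.max()].round())
reg=(u>285)&(u<430)&(v>145)&(v<275)&(z>44)&(z<60)&(p.max(2)<90)
P=X[reg]; print("bin",len(P),fit(P))
reg=(v<70)&(u>180)&(u<330)&(z>15)&(z<30)&(p.min(2)>150); P=X[reg]; print("tray part",len(P),fit(P))
X,p=cloud("scene",False);p=p.astype(int);z=X[...,2];v,u=np.mgrid[:384,:512]
reg=(u>185)&(u<250)&(v>185)&(v<245)&(z>18)&(z<30)&(p.min(2)>150); P=X[reg]; print("tray scene",len(P),fit(P))
X,p=cloud("side",False);p=p.astype(int);z=X[...,2]
reg=(u>180)&(u<285)&(v>210)&(v<275)&(z>17)&(z<30)&(p.min(2)>120); P=X[reg]; print("tray side",len(P),fit(P))
E
```

```text
s1 1014 z 43.3 (array([389. , 219.3]), array([66. , 31.6]), np.float64(1.1138))
s2 575 z 43.1 (array([ 573.1, -115.7]), array([65.6, 30.7]), np.float64(0.9762))
pin 929 [ 84.  91. 100.] (array([600.7,  99.2]), array([84.5, 47.2]), np.float64(0.9212))
106 311 313 [606. 139.  73.] [605. 140.  83.] [605. 141.  96.]
112 309 322 [602. 132.  85.] [608. 133.  97.] [616. 133. 100.]
118 314 331 [609. 124.  84.] [616. 126. 104.] [629. 125.  98.]
124 310 341 [604. 116.  84.] [622. 117.  96.] [642. 117. 100.]
130 307 327 [600. 108.  87.] [612. 109.  94.] [627. 108.  89.]
136 303 323 [595.  99.  82.] [607. 101.  95.] [622. 100.  89.]
142 301 319 [593.  91.  82.] [604.  92.  91.] [617.  92.  88.]
148 298 312 [588.  83.  86.] [597.  84.  92.] [608.  83.  87.]
154 294 309 [583.  74.  84.] [592.  76.  92.] [604.  74.  85.]
160 292 305 [581.  66.  85.] [588.  67.  91.] [599.  65.  84.]
166 297 299 [588.  57.  88.] [589.  57.  86.] [591.  57.  86.]
bin 1567 (array([712.5,  -7.1]), array([209.8, 160.2]), np.float64(1.1206))
tray part 1004 (array([522.7, 239.9]), array([184.7,  84.6]), np.float64(-0.0056))
tray scene 426 (array([529.9, 292.7]), array([164.9, 126.8]), np.float64(-0.5403))
tray side 589 (array([531.3, 290.9]), array([162.8, 131.9]), np.float64(-0.5324))
```

Run:
```python
from h import *
R=sensors.read_state()["eef_rot"]
ctrl.move_ptp([640,95,300],R); ctrl.hold(.3)
X,p=cloud("wrist"); np.savez("w2.npz",X=X,p=p); print(sensors.read_state()["t"])
z=X[...,2]; q=p[:,:,::-1].copy(); q[(z>46)&(z<58)]=(0,0,255); q[(z>76)&(z<101)]=(0,255,255)
cv2.imwrite("pics/w2.png",np.hstack([q[:,:400]]))
```

```text
2.1833
```

View pics/w2.png

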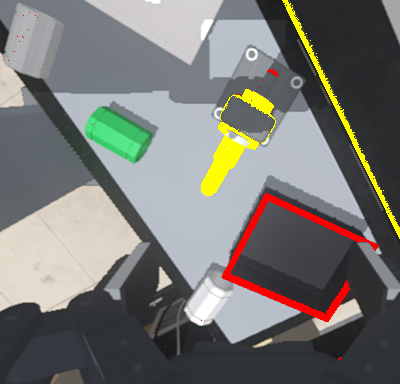

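The marked-up view shows the bin rim with corners at (267,195), (375,245), (328,318) and (225,275). The pin is visible from (240,135) to its nose at (208,193), and sleeve 2 is at (210,300).

Run:
```python
from h import *
f=np.load("w2.npz");X,p=f["X"],f["p"].astype(int);z=X[...,2];v,u=np.mgrid[:384,:512]
reg=(z>46)&(z<58)&(u>215)&(u<382)&(v>185)&(v<325)&~((u>350)&(v>250))
P=X[reg]; print("bin",len(P),fit(P), np.median(P[:,2]))
top=comp((z>38)&(z<50),(213,300)); print("s2",None if top is None else fit(X[top]))
top=comp((z>38)&(z<50),(35,45)); print("s1",None if top is None else fit(X[top]))
print("mat",X[150,180],X[220,200])
reg=(z>72)&(z<100)&(u>195)&(u<262)&(v>85)&(v<200)
P=X[reg]; th=1.045
for it in range(3):
    a=np.array([np.cos(th),np.sin(th)]);n=np.array([-a[1],a[0]])
    s=P[:,:2]@a; w=P[:,:2]@n; s0=s.min(); rows=[]
    for k in range(0,84,4):
        m=(s>=s0+k)&(s<s0+k+4)
        if m.sum()>4: rows.append((s0+k+2,w[m].min(),w[m].max(),P[m,2].max()))
    r=np.array(rows); 
    g=r[(r[:,0]>s0+8)&(r[:,0]<s0+64)]
    c=np.polyfit(g[:,0],(g[:,1]+g[:,2])/2,1); th+=np.arctan(c[0])
print("theta",th,"s0 ",s0, "nose xy", a*s0+n*np.polyval(c,s0))
for q in r: print((q[0]-s0).round(),q[1:].round(1),((q[1]+q[2])/2).round(1),"w",(q[2]-q[1]).round(1))
```

```text
bin 2411 (array([695.1, -43.6]), array([159.8, 130.5]), np.float64(-0.4535)) 51.60612859858509
s2 (array([ 574.1, -116.1]), array([66.8, 30.4]), np.float64(0.9827))
s1 (array([389.7, 219.1]), array([66.5, 32.8]), np.float64(1.0856))
mat [541.62555292  91.95550739   1.54146562] [562.94594879  -6.80755317   2.13843669]
theta 1.0391817372618155 s0  347.657476433531 nose xy [584.99059965  59.29507236]
2.0 [-481.2 -468.2   90. ] -474.7 w 13.0
6.0 [-483.5 -465.1   92. ] -474.3 w 18.4
10.0 [-483.3 -465.    93.1] -474.1 w 18.3
14.0 [-483.5 -464.9   92.2] -474.2 w 18.6
18.0 [-483.4 -465.    92.2] -474.2 w 18.3
22.0 [-483.7 -464.9   92.4] -474.3 w 18.8
26.0 [-483.5 -464.8   93. ] -474.1 w 18.7
30.0 [-483.7 -465.    92.9] -474.3 w 18.7
34.0 [-483.5 -464.8   92.7] -474.1 w 18.7
38.0 [-483.8 -464.7   93.6] -474.2 w 19.1
42.0 [-486.8 -461.7   96.2] -474.2 w 25.0
46.0 [-486.4 -461.6   95.5] -474.0 w 24.8
50.0 [-486.8 -461.8   95.8] -474.3 w 25.0
54.0 [-486.4 -461.6   95.3] -474.0 w 24.8
58.0 [-486.7 -461.9   95.9] -474.3 w 24.8
62.0 [-486.6 -461.7   95.7] -474.2 w 24.9
66.0 [-486.7 -461.6   95.6] -474.1 w 25.1
70.0 [-496.6 -451.9   99.9] -474.3 w 44.7
74.0 [-497.  -451.4  100. ] -474.2 w 45.7
78.0 [-496.6 -452.6   99.8] -474.6 w 44.0
```

```bash
cat >> h.py <<'E'
TH=1.0392; A=np.array([np.cos(TH),np.sin(TH),0]); NOSE=np.array([585.0,59.3,82.])
def pin(x,dz=0,lat=0): return NOSE+A*(70+x)+np.array([-A[1],A[0],0])*lat+[0,0,dz]   # gauge x (mm) -> world
E
python3 - <<'E'
from h import *
print(sensors.read_state()["q"])
for k in (0,-np.pi,np.pi):
    for nm,P,y in(("s1",[389.5,219,34],1.095),("s1up",[389.5,219,140],1.095),("s2",[574,-116,34],.98),("g",pin(-140,11),TH),("gf",pin(-33,11),TH),("view",pin(-60,150),TH),("bin",[695,-44,37],1.117),("tray",[530.5,292,37],1.035)):
        q=ctrl.solve_ik(P,down(y+k)); print(round(k,1),nm,None if q is None else np.round(q,2))
E
```

```text
[1.38046278e-02 3.31954880e-01 1.29094417e+00 3.02735123e-04
 1.52212651e+00 1.48785945e-02]
0 s1 [ 0.32  0.27  2.01 -0.    0.86  0.79]
0 s1up [ 0.32  0.07  1.96 -0.    1.11  0.79]
0 s2 [-0.35  0.5   1.67 -0.    0.98  0.24]
0 g [-0.16  0.34  1.74 -0.    1.06  0.37]
0 gf [ 0.01  0.45  1.58 -0.    1.11  0.54]
0 view [-0.03  0.27  1.52 -0.    1.36  0.5 ]
0 bin [-0.19  0.68  1.35 -0.    1.11  0.27]
0 tray [ 0.36  0.53  1.61 -0.    1.    0.9 ]
-3.1 s1 [ 0.32  0.27  2.01 -0.    0.86 -2.35]
-3.1 s1up [ 0.32  0.07  1.96 -0.    1.11 -2.35]
-3.1 s2 None
-3.1 g [-0.16  0.34  1.74 -0.    1.06 -2.77]
-3.1 gf [ 0.01  0.45  1.58 -0.    1.11 -2.6 ]
-3.1 view [-0.03  0.27  1.52 -0.    1.36 -2.64]
-3.1 bin None
-3.1 tray [ 0.36  0.53  1.61 -0.    1.   -2.25]
3.1 s1 [ 0.32  0.27  2.01 -0.    0.86 -2.35]
3.1 s1up [ 0.32  0.07  1.96 -0.    1.11 -2.35]
3.1 s2 None
3.1 g [-0.16  0.34  1.74 -0.    1.06 -2.77]
3.1 gf [ 0.01  0.45  1.58 -0.    1.11 -2.6 ]
3.1 view [-0.03  0.27  1.52 -0.    1.36 -2.64]
3.1 bin None
3.1 tray [ 0.36  0.53  1.61 -0.    1.   -2.25]
```

Run:
```python
from h import *
ctrl.move_ptp(pin(30,200),down(TH-np.pi)); ctrl.hold(.3)
X,p=cloud("wrist"); np.savez("w3.npz",X=X,p=p); z=X[...,2]
def meas(P,th=TH):
    a=A[:2];n=np.array([-a[1],a[0]])
    s=P[:,:2]@a;w=P[:,:2]@n;s0=s.min()
    st=[];
    for k in range(8,64,4):
        m=(s>=s0+k)&(s<s0+k+4); st.append((k,(w[m].min()+w[m].max())/2,w[m].max()-w[m].min(),P[m,2].max()))
    st=np.array(st); print(st[[0,4,8,12]].round(1).tolist(),"slope",np.polyfit(st[:,0],st[:,1],1)[0])
    return s0,st[:,1].mean()
d=X[...,:2]-NOSE[:2]; s=d@A[:2]; w=d@[-A[1],A[0]]
r=(z>72)&(z<100)&(s>-15)&(s<68)&(abs(w)<25)
m3=meas(X[r]); 
f=np.load("w2.npz");X2=f["X"]; d=X2[...,:2]-NOSE[:2]; s=d@A[:2]; w=d@[-A[1],A[0]];z=X2[...,2]
m2=meas(X2[(z>72)&(z<100)&(s>-15)&(s<68)&(abs(w)<25)])
print("new",m3,"old",m2,r.sum(),sensors.read_state()["t"])
a=A[:2];n=np.array([-a[1],a[0]]); P3=a*m3[0]+n*m3[1];P2=a*m2[0]+n*m2[1]
R2=down(np.pi/2)[:2,:2];R3=down(TH-np.pi)[:2,:2]
sol=np.linalg.solve(np.block([[np.eye(2),R2],[np.eye(2),R3]]),np.r_[P2,P3]); print("nose",sol[:2],"bias",sol[2:])
```

```text
[[8.0, -473.8, 17.5, 93.0], [24.0, -473.8, 17.8, 92.8], [40.0, -473.9, 23.7, 95.6], [56.0, -473.9, 24.0, 96.0]] slope -0.0027749764746654256
[[8.0, -474.1, 18.3, 93.1], [24.0, -474.2, 18.7, 93.0], [40.0, -474.2, 25.0, 96.2], [56.0, -474.3, 24.8, 95.9]] slope -1.8211549274183312e-05
new (np.float64(347.421820781654), np.float64(-473.86178103826575)) old (np.float64(347.64989620776544), np.float64(-474.2046910099837)) 1691 4.7
nose [584.7886724   59.22738465] bias [0.06736086 0.20250058]
```

Two opposite views agree on the pin to 0.4 mm. Next I pick up sleeve 1 and move to in front of the pin.

```bash
sed -i 's/NOSE=.*/NOSE=np.array([584.8,59.2,82.])/' h.py
cat >> h.py <<'E'
def st(*k):
    s=sensors.read_state(); d=s["eef_pos"]-NOSE
    print("t",round(s["t"],2),"pos",s["eef_pos"].round(1),"gx",round(d@A-70,1),"lat",round(d@[-A[1],A[0],0],1),"F",s["force"].round(1),"M",s["wrist_torque"].round(2),"w",round(s["grip_width"],1))
def pick(xy,yaw):
    ctrl.gripper_to(64,60); ctrl.move_ptp([*xy,110],down(yaw)); ctrl.move_l([*xy,33],vel=120); st()
    ctrl.gripper_to(30,60); st()
    ctrl.move_l([*xy,150],vel=150); st()
def slide(x,thr=10,vel=40):
    r=ctrl.move_l(pin(x,10),vel=vel,threshold=thr); print(r); st(); return r
E
python3 - <<'E'
from h import *
pick([389.5,219],1.095)
ctrl.move_ptp(pin(-150,68),down(TH)); ctrl.move_l(pin(-150,10),vel=150); ctrl.hold(.2); st()
p,d=optics.grab_frame("side"); a=p[150:290,140:340]
p2,_=optics.grab_frame("wrist")
cv2.imwrite("pics/pre1.png",np.hstack([cv2.resize(a,(548,384)),p2[:,130:380]])[:,:,::-1])
E
```

```text
t 8.62 pos [390.1 219.2  33.4] gx -30.8 lat 248.9 F [-1.2 -1.3  0.2] M [ 0.02  0.03 -0.02] w 64.1
t 8.95 pos [390.7 219.4  34.2] gx -30.3 lat 248.6 F [-0.1 -0.1  5.5] M [ 0.02  0.06 -0.04] w 40.8
t 9.88 pos [388.5 218.7 148.9] gx -32.1 lat 250.1 F [ 0.4  0.4 -1.5] M [-0.01  0.01 -0.01] w 40.9
t 11.68 pos [545.5  -9.8  93.5] gx -149.4 lat -1.0 F [ 0.1 -0.3 -1.7] M [0.01 0.06 0.05] w 41.0
```

View pics/pre1.png

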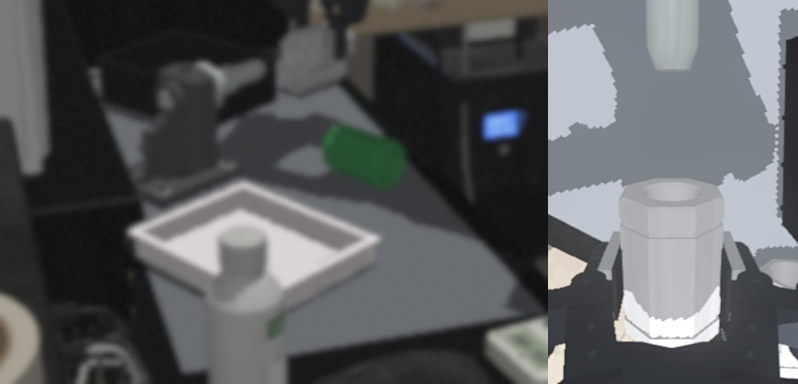

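The wrist view shows sleeve 1 level in the jaws, the bore at (670,190) and the pin ahead at (672,60). I'll measure the alignment from the wrist depth.

```bash
cat >> h.py <<'E'
def align():
    """sleeve and pin in pin coordinates (gx, lat, z) from the wrist picture; returns sleeve front axis lat, z"""
    X,p=cloud("wrist"); d=X-NOSE; G=np.dstack([d@A-70,d@[-A[1],A[0],0],X[...,2]]); e=sensors.read_state()["eef_pos"]
    tx=(e-NOSE)@A-70
    m=(abs(G[...,0]-tx)<45)&(abs(G[...,1])<32)&(p.min(2)>60)
    zt=np.nanpercentile(G[m][:,2],90); S=G[m&(abs(G[...,2]-zt)<4)]; S=S[abs(S[:,1])<30]
    T=S[(abs(S[:,1]-np.median(S[:,1]))<7)]; cz=np.polyfit(T[:,0]-tx,T[:,2],1)
    ks=np.arange(-30,30,4); r=np.array([(k+2,(S[q,1].min()+S[q,1].max())/2,np.ptp(S[q,1])) for k in ks for q in [(S[:,0]-tx>=k)&(S[:,0]-tx<k+4)] if q.sum()>5])
    cl=np.polyfit(r[:,0],r[:,1],1)
    print("sleeve ends gx-tx",(S[:,0]-tx).min().round(1),(S[:,0]-tx).max().round(1),"top z,pitch",cz[::-1].round(3),"lat,yaw",cl[::-1].round(3),"width",np.median(r[:,2]).round(1),"axis z front",(np.polyval(cz,33)-21).round(1),"lat front",np.polyval(cl,33).round(1))
    N=G[(G[...,0]>max(-68,tx+36))&(G[...,0]<-42)&(abs(G[...,1])<14)&(G[...,2]>70)]
    if len(N)>30: print("pin lat",((N[:,1].min()+N[:,1].max())/2).round(2),"axis z",(np.percentile(N[:,2],97)-9.5).round(1),"raw width",np.ptp(N[:,1]).round(1))
E
python3 - <<'E'
from h import *
ctrl.hold(.2); st(); align()
E
```

```text
t 11.98 pos [544.4  -9.9  92.3] gx -150.0 lat -0.2 F [-0.6 -0.1 -2.3] M [ 0.    0.01 -0.02] w 40.9
sleeve ends gx-tx 0.7 13.5 top z,pitch [110.057   0.406] lat,yaw [ 0.729 -0.09 ] width 46.2 axis z front 102.5 lat front -2.3
pin lat -0.46 axis z 82.4 raw width 18.9
```

```bash
python3 - <<'E'
s=open("h.py").read()
a=s.index("    m=(abs(G[...,0]-tx)<45)"); b=s.index("    T=S[")
s=s[:a]+'    S=G[(abs(G[...,0]-tx)<37)&(abs(G[...,1])<19)&(abs(G[...,2]-103)<5)]; S=S[abs(S[:,2]-np.median(S[abs(S[:,1])<6,2]))<1.5]\n'+s[b:]
open("h.py","w").write(s)
E
python3 - <<'E'
from h import *
st(); align()
E
```

```text
t 12.03 pos [544.4  -9.8  92.2] gx -150.0 lat -0.1 F [-0.2 -0.2 -2.3] M [ 0.01 -0.03 -0.04] w 40.8
sleeve ends gx-tx -28.8 32.8 top z,pitch [ 1.01725e+02 -3.00000e-03] lat,yaw [0.762 0.002] width 21.4 axis z front 80.6 lat front 0.8
pin lat -0.49 axis z 82.4 raw width 18.9
```

```bash
sed -i 's/def slide(x,thr=10,vel=40):/def slide(x,thr=10,vel=40,dz=11.5,lat=-.6):/; s/move_l(pin(x,10),vel=vel,thr/move_l(pin(x,dz,lat),vel=vel,thr/' h.py
python3 - <<'E'
from h import *
ctrl.move_l(pin(-110,11.5,-.6),vel=100);ctrl.hold(.3);st()
if not slide(-85,6): 
    ctrl.hold(.1); st(); slide(-33,10)
    ctrl.hold(.3); st()
E
```

```text
t 12.93 pos [564.8  24.   93.4] gx -110.5 lat -0.6 F [-0.9  1.1 -1.1] M [-0.01  0.01  0.02] w 41.0
False
t 13.71 pos [577.6  46.   93.4] gx -85.0 lat -0.5 F [-0.   0.8 -2.2] M [ 0.   -0.03 -0.03] w 41.0
t 13.81 pos [577.6  45.8  93.4] gx -85.2 lat -0.6 F [ 0.1 -0.2 -1.4] M [ 0.04 -0.02  0.01] w 41.1
True
t 14.53 pos [589.6  65.8  93.3] gx -61.9 lat -0.8 F [ 0.8 -2.2  1.3] M [-0.27 -0.14 -0.05] w 40.9
t 14.83 pos [588.3  65.8  92.1] gx -62.5 lat 0.3 F [ 1.3 -0.4  0.4] M [ 0.05 -0.21 -0.  ] w 40.6
```

Stopped at gx −62.5, where a good bore should stop. To make sure it isn't a bored-out sleeve caught on the step, I'll feel the radial play: ±2 mm for a good bore, ±5 mm for a bored-out one.

```bash
cat >> h.py <<'E'
def play(gx,dz,lat):
    ctrl.move_l(pin(gx,dz,lat),vel=40); ctrl.hold(.2)
    for a,b in((4.5,0),(-4.5,0),(0,4.5),(0,-4.5)):
        r=ctrl.move_l(pin(gx,dz+a,lat+b),vel=12,threshold=5); s=sensors.read_state(); d=s["eef_pos"]-NOSE
        print(a,b,r,"lat",(d@[-A[1],A[0],0]).round(2),"dz",d[2].round(2),s["force"].round(1))
        ctrl.move_l(pin(gx,dz,lat),vel=40); ctrl.hold(.1)
E
python3 - <<'E'
from h import *
play(-66,11.5,-.3); st()
E
```

```text
4.5 0 True lat 0.67 dz 12.2 [ 0.1 -0.4 -1.7]
-4.5 0 True lat -0.5 dz 9.32 [-0.1 -0.7  4. ]
0 4.5 True lat 0.68 dz 10.61 [ 1.7 -0.2  1.5]
0 -4.5 True lat -2.7 dz 10.16 [-0.   0.5 -2. ]
t 17.97 pos [586.9  62.5  93.2] gx -66.1 lat -0.1 F [-0.3 -0.3 -1.2] M [ 0.   -0.01 -0.02] w 40.7
```

Run:
```python
from h import *
slide(-66,None,40,10.8,-.9); ctrl.hold(.3)
slide(-33,15,30,10.8,-.9); ctrl.hold(.3); st()
```

```text
False
t 18.22 pos [587.5  62.2  92.6] gx -66.1 lat -0.8 F [ 0.2 -0.4 -1.7] M [-0.03 -0.03 -0.  ] w 40.8
True
t 18.99 pos [589.1  65.4  91.9] gx -62.4 lat -0.5 F [ 0.2 -1.4  0.7] M [-0.1  -0.29 -0.1 ] w 40.7
t 19.29 pos [589.1  65.5  91.8] gx -62.4 lat -0.5 F [ 0.  -1.3  2.8] M [-0.07 -0.25 -0.06] w 40.9
```

Sleeve 1 is good: it stopped at the step twice, with small radial play. It goes to the tray.

```bash
cat >> h.py <<'E'
def place(xy,yaw):
    ctrl.move_l(pin(-145,10.8,-.9),vel=100); ctrl.move_l(pin(-150,110),vel=150)
    ctrl.move_ptp([*xy,195],down(yaw)); ctrl.move_l([*xy,60],vel=120); ctrl.hold(.2); st()
    print(ctrl.move_l([*xy,35],vel=25,threshold=5)); st()
    ctrl.gripper_to(60); ctrl.move_l([*xy,130],vel=120); st()
E
python3 - <<'E'
from h import *
place([530.5,292],1.035)
ctrl.move_ptp([540,230,230],down(np.pi/2)); ctrl.hold(.2)
X,p=cloud("wrist"); np.savez("w4.npz",X=X,p=p); cv2.imwrite("pics/tray.png",p[:,:,::-1])
m=(X[...,2]>42)&(X[...,2]<52)&(np.hypot(X[...,0]-530,X[...,1]-292)<60); P=X[m]; print(np.median(P[:,2]),fit(P))
E
```

```text
t 23.71 pos [531.1 292.3  60.9] gx 103.7 lat 164.5 F [ 0.3  0.3 -1.8] M [-0.03  0.04 -0.03] w 41.0
True
t 24.54 pos [530.1 291.8  37.3] gx 102.8 lat 165.0 F [-0.  -0.2  5.1] M [-0.01  0.02 -0.02] w 40.9
t 25.8 pos [529.8 291.7 129.1] gx 102.5 lat 165.3 F [ 0.2 -0.7 -0.1] M [ 0.05  0.03 -0.03] w 59.8
46.3489006050403 (array([528.7, 291.6]), array([66. , 29.8]), np.float64(1.0344))
```

View pics/tray.png

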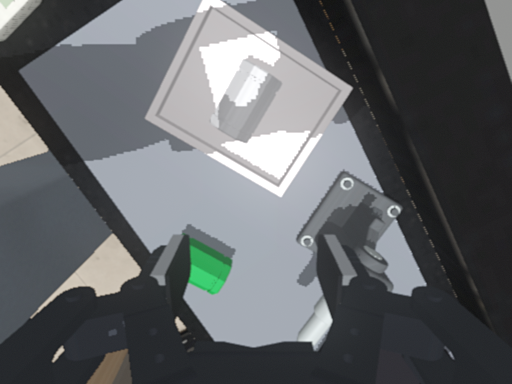

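Sleeve 1 lies flat in the middle of the tray at (248,100); its measured centre is within 2 mm of the tray's and its top is at z = 46. Now sleeve 2.

Run:
```python
from h import *
ctrl.move_ptp([574,-60,200],down(.98))
pick([574,-116],.98)
ctrl.move_ptp(pin(-150,68),down(TH)); ctrl.move_l(pin(-150,11,-.9),vel=150); ctrl.hold(.4); st(); align()
```

```text
t 29.34 pos [ 575.  -116.1   34. ] gx -226.1 lat -80.4 F [1.  1.  0.8] M [-0.04 -0.03  0.04] w 63.8
t 29.67 pos [ 575.4 -116.5   34.6] gx -226.2 lat -80.9 F [-0.  -0.1  5. ] M [-0.   -0.03  0.01] w 40.7
t 30.6 pos [ 572.9 -115.6  148.6] gx -226.7 lat -78.4 F [-0.  -0.4 -1.8] M [-0.06 -0.03 -0.03] w 40.9
t 32.05 pos [545.4 -10.2  93.7] gx -149.8 lat -1.3 F [ 0.1  0.3 -1.3] M [ 0.    0.02 -0.  ] w 40.9
sleeve ends gx-tx -29.1 32.9 top z,pitch [ 1.02837e+02 -2.00000e-03] lat,yaw [-0.368  0.002] width 21.5 axis z front 81.8 lat front -0.3
pin lat -0.44 axis z 82.5 raw width 18.9
```

Run:
```python
from h import *
ctrl.move_l(pin(-110,11.2,-.9),vel=100);ctrl.hold(.3);st()
if not slide(-85,6,40,11.2,-.9):
    ctrl.hold(.1); slide(-30,10,35,11.2,-.9); ctrl.hold(.3); st()
```

```text
t 32.95 pos [565.1  23.9  93.2] gx -110.4 lat -0.9 F [-0.3 -0.  -1.8] M [-0.04 -0.01 -0.02] w 40.8
False
t 33.73 pos [577.9  45.9  93.1] gx -85.0 lat -0.8 F [-0.2  0.7 -1.4] M [-0.    0.04  0.02] w 40.8
False
t 35.55 pos [604.6  91.2  93.2] gx -32.4 lat -0.9 F [-3.6 -5.1  2.7] M [-0.86  0.48 -0.03] w 41.0
t 35.85 pos [604.6  91.2  93.2] gx -32.4 lat -0.9 F [-5.4 -7.3  2.4] M [-0.78  0.52 -0.03] w 40.7
```

Sleeve 2 ran over the step to the flange (gx −32.4, about 9 N), so it is bored out and goes to the bin.

Run:
```python
from h import *
place([695,-43.6],1.117)
ctrl.move_ptp([655,20,290],down(np.pi/2)); ctrl.hold(.3)
X,p=cloud("wrist"); cv2.imwrite("pics/end.png",p[:,:,::-1])
B=np.array([695.1,-43.6]); m=(X[...,2]>41)&(X[...,2]<50)&(np.hypot(*(X[...,:2]-B).transpose(2,0,1))<48); P=X[m]; print(len(P),np.median(P[:,2]),fit(P))
st()
```

```text
t 40.1 pos [695.6 -43.7  61. ] gx -102.5 lat -147.7 F [-0.4  0.6 -1. ] M [-0.03  0.   -0.  ] w 40.8
True
t 40.92 pos [694.7 -43.6  37.6] gx -102.9 lat -146.8 F [-0.6 -0.1  4.6] M [-0.03 -0.04  0.03] w 41.0
t 42.17 pos [694.2 -43.5 128.9] gx -103.0 lat -146.3 F [-0.5 -0.  -0.4] M [ 0.03  0.03 -0.01] w 60.1
1240 46.10468326171757 (array([692.8, -43.5]), array([66.3, 31. ]), np.float64(1.1277))
t 43.27 pos [654.7  19.5 288.3] gx -68.8 lat -80.4 F [0.1 1.5 0.1] M [-0.03 -0.02  0.04] w 60.3
```

View pics/end.png

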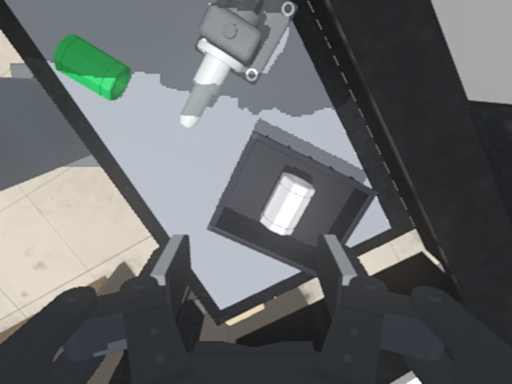

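The last view shows sleeve 2 flat in the middle of the bin at (288,204), its top at z = 46, and the gripper clear. Handing in.

```bash
python3 -c "
from plant import ctrl
print(ctrl.finish_job())"
```

```text
the job is handed in; nothing more can be done
None
```

I gauged both sleeves, put them away one after the other, and handed the job in at about 43 s of the 64 s allowed. No verdict is reported.

- **Sleeve 1 (the one nearer the tray):** the step stopped it twice, with its middle 62.4 mm before the flange (about 63 mm expected). Its bore is good, so I laid it in the white tray. The wrist camera then showed it flat, within 2 mm of the tray's centre.
- **Sleeve 2 (the one by the bin):** it ran over the step to the flange, stopping with its middle 32.4 mm before it and about 9 N of contact. It is bored out, so I laid it in the black bin. The camera showed it flat, within 3 mm of the bin's centre.

**Checks that were weaker or disagreed:**
- The radial-play check on sleeve 1 was noisy. It gave about 3 to 3.4 mm of total play where a good bore should give 4 mm. That is still far from the 10.5 mm of a bored-out sleeve.
- Gripped, both sleeves read 41 mm wide instead of 42 mm.
- The camera and the arm differed by up to about 1 mm on the pin's sideways position.
- I did not measure the mouse, timer and bottle again at the end; no planned move went near them.

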